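# Seat the proud injector caps and hold the dead-man lever at its run position

## Robot

A 6-joint arm with a two-finger parallel gripper is mounted at the origin on the work surface. World frame = base frame: x ahead of the robot, y to its left, z up, the work surface at z = 0. Lengths are in mm, angles in rad, forces in N, time in s.
With the tool pointing down it reaches from about 350 to 775 mm from the base axis. Payload 7.3 kg.
Tool frame: the origin (TCP) lies midway between the tips of the shut fingers; the grasp point (between the pads) lies 19 mm behind it (grip_depth is the distance from the TCP to the grasp point, in mm); z points along the fingers, y is the direction in which the jaws open and shut (so a half turn about z gives the same grasp; the last joint's range is limited). The gripper opens to 92 mm and grips with 3 to 60 N. Pads are 19 mm wide; open, the fingers measure 130 mm over their backs; the gripper's body (75 mm by 190 mm) begins 47 mm behind the grasp point.
Start: joints at [-1.414, 0.342, 1.524, -0, 1.275, -0.146], TCP at [156.574, -501.128, 226.741] pointing down, gripper open.
Joint ranges: [-2.53, 2.53], [-0.77, 2.02], [0.04, 2.7], [-1, 4.14], [0.28, 2.66], [-3.11, 3.11]. Speed limits (rad/s): [2.57, 2.57, 3.14, 3.14, 3.14, 3.14].

## Interface

Orientations are given as [roll, pitch, yaw] about the fixed x, y, z axes, in that order (R = Rz(yaw) Ry(pitch) Rx(roll)).
In Python, from plant import get_obs, capture, close_job, spot_in, silhouettes, mark_of, grip_depth gives the robot as it stands.
- The arm moves only by the tool servo_tool, never from a script. Its arguments are lists of equal length, an entry for each row: "slide": the shift along the tool's x, y, z normalised to -1 to 1, where 1 is 20 cm, a list of three; "rot": the turn, a rotation vector about the tool's x, y, z normalised to -1 to 1, where 1 is pi rad, a list of three; "claw": the finger opening in mm, from 0 to 91.8. A call has 1 to 5 rows; each row is the pose to reach, as a shift and turn from the pose commanded when the call began, along the tool's axes at that moment, turning the shorter way round; what a row does not reach only later rows make up. A row lasts 1/8 s, in which the tool goes at most 62.5 mm and 10.7 degrees, less where a joint would pass 70% of its speed; a pose out of reach is approached as far as the arm can. A call with a number of a shift or a turn outside -1 to 1 is refused whole. A call with a gripper value outside its range is refused whole. The fingers move at their own pace and stop on an object; the grip force is fixed at half the most. Time passes only in rows, so rows that repeat a pose let the fingers close. It gives the time, the measured TCP pose, the force and the opening at its end, in the units of the state.
- get_obs(): the state, without advancing time (a new reading comes with each control period).
- capture(name): name is "scene" or "top" or "wrist"; returns a dict with "frame" (420x560x3 uint8, red, green, blue), "depth" (420x560 float32, mm along the optical axis (not along the pixel's ray), 0 where there is no reading), "vertical_fov" (degrees; the focal length in pixels is half the picture's height over the tangent of half this angle, whatever the lens; pixels are square), "cx", "cy" (the principal point, pixels), "position" and "rotation" of the camera in the world. Camera axes: x right, y down, z forward; pixel columns grow to the right and rows downward; lengths in mm; the calibration is good to about 2 mm. A picture is of the moment at which its call begins.
- close_job(): hands the job in, once; it reports no verdict.
Trained networks look in the newest picture that a camera, given by its name, has taken for a name from the list of things; names that differ only in an ending like _2 or _b are one class to them, and where a whole thing is asked for, a point or a joint stands for the part that bears it (a point fixed in the world has none). Each returns a list of dicts, best first, with "confidence" (0 to 1); they miss things now and then, are a little off and sometimes report something else, mostly with a low value. They report only what shows in the picture. A call takes as long as a camera call. They do not tell look-alikes from the thing itself.
- spot_in(query, camera): "box" ([left, top, right, bottom] in pixels, round what is visible of it).
- silhouettes(query, camera): "pixels" (420x560 bool, what is visible of it) and "box" ([left, top, right, bottom] in pixels, round what is visible of it).
- mark_of(query, camera): "xy" ([column, row] in pixels: a listed point, or the origin of a listed thing).
The state is a dict: "time": time; "joint_positions": joint angles; "dq": joint speeds; "tau": joint torques, N m; "tool_pos": TCP position; "tcp_rot": TCP orientation; "contact_force": force on the tool from outside, world axes, zero at the start; "moment": the same for the moment, N m; "grip_width": finger opening in mm.
Only numpy, scipy, OpenCV 4.12 (cv2) and the standard library are available. Lean on these libraries where they do the work, as an engineer would, in place of code of your own. Each camera call takes 0.05 s, during which the arm holds its last target. There are 200 camera calls.

## Task

Two of the four caps on the injector leak tester stand proud: press them fully home like the other two. Only then push the pad of the spring-loaded dead-man lever down until the lever is level, never all the way down to its lower stop, and finish while still holding it level with the fingers on the pad. Leave the other things on the bench where they are.

Things in the scene. Friction and masses are not known exactly. Their poses are not given: they have to be found in the camera images.
- tester: Injector leak tester, fixed to the bench: grey steel block 120 x 240 mm, 50 mm high, four fuel injectors upright in a row along its y axis, a metal rail and a round gauge behind them (towards its +x, lower than the caps). Origin: centre of its underside; z up. The injectors' axes are at x = -10 mm and y = -72, -24, +24 and +72 mm in its frame.
- switch: Dead-man switch, fixed to the bench: dark steel base plate 190 x 90 mm, 14 mm thick, two upright cheeks with the lever's pivot at x = +60 mm and a rubber lower stop at x = -45 mm. Origin: centre of its underside; z up. The lever runs from the pivot (axis along y, 85 mm above the bench) towards its -x.
- lever: Dead-man lever, aluminium, a 46 x 46 mm push pad with rubber top on its free end, 105 mm from the pivot. Origin: on the pivot axis; x along the lever away from the pad, z normal to the pad, straight up when level. A spring returns it to 0.40 rad up; on the lower stop it is 0.35 rad below level and the rig trips. Down force on the pad: about 3 N to start, 7 N level, 11 N at the stop.
- pad_top (a point): Centre of the pad's rubber top face. It is 95 mm above the bench when the lever is level, about 135 mm when let go, about 58 mm on the lower stop; it swings about the pivot, so it shifts by less than 15 mm horizontally.
- cap_a (a joint): How far this injector's sealing cap stands proud of its seat, m: 0 = fully home, at most 0.020. Stiff push fit: about 7 N slides it, it stays where it is left, and it only slides along the vertical.
- cap_a_top (a point): Centre of the flat top of this cap: grey ribbed plastic, 26 mm in diameter, 24 mm high, on top of an injector. Its top is 122 mm above the bench when fully home; brass shows under a proud cap. Any of the four caps may be at any place in the row.
- cap_b (a joint): How far this injector's sealing cap stands proud of its seat, m: 0 = fully home, at most 0.020. Stiff push fit: about 7 N slides it, it stays where it is left, and it only slides along the vertical.
- cap_b_top (a point): Centre of the flat top of this cap: grey ribbed plastic, 26 mm in diameter, 24 mm high, on top of an injector. Its top is 122 mm above the bench when fully home; brass shows under a proud cap. Any of the four caps may be at any place in the row.
- cap_c (a joint): How far this injector's sealing cap stands proud of its seat, m: 0 = fully home, at most 0.020. Stiff push fit: about 7 N slides it, it stays where it is left, and it only slides along the vertical.
- cap_c_top (a point): Centre of the flat top of this cap: grey ribbed plastic, 26 mm in diameter, 24 mm high, on top of an injector. Its top is 122 mm above the bench when fully home; brass shows under a proud cap. Any of the four caps may be at any place in the row.
- cap_d (a joint): How far this injector's sealing cap stands proud of its seat, m: 0 = fully home, at most 0.020. Stiff push fit: about 7 N slides it, it stays where it is left, and it only slides along the vertical.
- cap_d_top (a point): Centre of the flat top of this cap: grey ribbed plastic, 26 mm in diameter, 24 mm high, on top of an injector. Its top is 122 mm above the bench when fully home; brass shows under a proud cap. Any of the four caps may be at any place in the row.
- wrench: Combination wrench, 170 mm, lying; bystander, not to be moved. Origin: centre of its underside.
- socket_ring: Steel ring-shaped socket, 32 mm in diameter, 30 mm high; bystander, not to be moved. Origin: centre of its underside.
- screwdriver: Screwdriver with black handle, 180 mm, lying; bystander, not to be moved. Origin: centre of its underside.
- deep_socket: Deep socket, 24 mm in diameter, 60 mm high, standing; bystander, not to be moved. Origin: centre of its underside.
- spray_can: Grey spray can, 58 mm in diameter, 150 mm high, standing; bystander, not to be moved. Origin: centre of its underside.
- carton: Cardboard carton 70 x 90 x 50 mm; bystander, not to be moved. Origin: centre of its underside.
- mug: White mug, 76 mm in diameter, 85 mm high; bystander, not to be moved. Origin: centre of its underside.
There are look-alikes about, which are no part of the job. What is shaped like the switch but pink or purple is not meant.

How it is judged (in metres and radians):
On the way, in this order (a step that is already met when the one before it is completed fails the run):
1. both proud caps pressed fully home, so all four are seated (value of joint each of cap_a, cap_b, cap_c, cap_d below 0.0025 m), for 0.2 s.
2. lever pressed level by the fingers on its pad (angle between lever's own z axis and vertical below 0.09 rad and contact force between the fingers and lever above 2 N), for 0.5 s.
At the end, for the whole second after the job is handed in: All four caps are home within 2.5 mm, and the lever is held still within 0.09 rad (5 degrees) of level by the fingers pushing on the pad with more than 2 N (all of step 1 and all of step 2 and angular speed of lever below 0.15 rad/s); the arm keeps its last pose, push and grip.
It fails at once if the lever is pushed down to its lower stop (pad top centre under 62 mm above the bench) (height (world z) of pad_top below 0.062 m).
It fails at once if the lever is pressed (pad top under 118 mm) while a cap still stands more than 3 mm proud (height (world z) of pad_top below 0.118 m and value of joint any of cap_a, cap_b, cap_c, cap_d above 0.003 m).
It fails at once if a bystander is moved more than 30 mm (distance of any of wrench, socket_ring, screwdriver, deep_socket, spray_can, carton, mug from where it was at the start of the episode above 0.03 m).
It also fails if it takes over 40 s, if anything falls off the work surface, if the arm or the gripper's body presses on something with over 40 N, if the wrist force passes 120 N, or if a joint passes its speed limit or range.

## Working session

There is one attempt and no reset: what is moved stays moved. The work goes in short steps, Python scripts to look and compute and a tool call to move; the robot and the scene stay as the last step left them, time stands still between calls to the robot, and variables do not carry over. Pictures are saved under pics/ and viewed, about 8 in all and at most 12, crops included, and the job is handed in when it is done.

Besides the shell and the picture viewer there is one more tool, called after ">>>" as name(argument=value, ...) on one line, values as JSON. servo_tool: Moves the arm, as the interface text tells. Scaled input: -1 to 1 covers 20 cm each way for a shift and pi rad each way for a turn. Its arguments: {"type":"object","properties":{"slide":{"type":"array","items":{"type":"array","items":{"type":"number"}}},"rot":{"type":"array","items":{"type":"array","items":{"type":"number"}}},"claw":{"type":"array","items":{"type":"number"}}},"required":["slide","rot","claw"]}

```bash
mkdir -p pics; cat > h.py <<'E'
import numpy as np, cv2
from plant import *
def w(c,u,v,d=None):
    f=210/np.tan(np.radians(c["vertical_fov"])/2)
    if d is None:
        p=c["depth"][max(0,int(v)-1):int(v)+2,max(0,int(u)-1):int(u)+2]; p=p[p>0]; d=np.median(p) if p.size else np.nan
    return np.array(c["position"])+np.array(c["rotation"])@np.array([(u-c["cx"])/f*d,(v-c["cy"])/f*d,d])
def cloud(c):
    f=210/np.tan(np.radians(c["vertical_fov"])/2)
    v,u=np.mgrid[:420,:560]; d=c["depth"].astype(float)
    P=np.stack([(u-c["cx"])/f*d,(v-c["cy"])/f*d,d],-1)@np.array(c["rotation"]).T+np.array(c["position"])
    P[d==0]=np.nan; return P
E
python3 - <<'E'
from h import *
o=get_obs(); print(o)
for n in ["scene","top"]:
    c=capture(n); cv2.imwrite(f"pics/{n}0.png",cv2.cvtColor(c["frame"],cv2.COLOR_RGB2BGR))
    print(n,c["position"],c["vertical_fov"])
    for q in ["cap_a_top","pad_top","tester","switch"]:
        for r in mark_of(q,n)[:6]:
            print(q,np.round(r["xy"]),round(r["confidence"],2),np.round(w(c,*r["xy"])))
E
```

```text
{'time': 0.0, 'joint_positions': array([-1.41400860e+00,  3.42733406e-01,  1.52502527e+00,  1.42542516e-05,
        1.27540781e+00, -1.46039184e-01]), 'dq': array([ 1.55155788e-04,  9.17365928e-05,  3.65389386e-04,  5.36318998e-04,
       -2.37787921e-03, -7.67112103e-04]), 'tau': array([-1.48099913e-03, -4.31247139e+01, -2.44220710e+01,  7.14990450e-02,
        5.59742725e-02, -1.25500501e-04]), 'tool_pos': array([ 156.50583872, -500.69628063,  226.03654463]), 'tcp_rot': array([-3.14003756e+00, -2.42510280e-04,  3.02822562e-01]), 'contact_force': array([0.112167  , 1.02561534, 0.42737251]), 'moment': array([-0.04100842,  0.00738046, -0.04073085]), 'grip_width': 91.81700005749413}
scene [ 978.03555063 -845.05719178 1196.70854724] 43.52678438873755
cap_a_top [234. 266.] 0.58 [1943.  120. 2162.]
pad_top [240. 114.] 0.78 [2038.  215. 2256.]
pad_top [141. 218.] 0.7 [2495.  672. 2714.]
pad_top [335. 111.] 0.62 [1302. -521. 1521.]
tester [237. 308.] 0.6 [1800.  -23. 2019.]
tester [203. 283.] 0.51 [2114.  290. 2332.]
switch [344. 144.] 0.68 [1244. -579. 1463.]
switch [315. 194.] 0.66 [1444. -379. 1663.]
switch [251. 145.] 0.64 [2000.  177. 2218.]
switch [163. 253.] 0.61 [2430.  607. 2648.]
top [ 261.46603053   27.91351181 1285.90541379] 52.98810643774162
cap_a_top [372. 191.] 0.46 [-2402. -2636. -1378.]
pad_top [182. 305.] 0.97 [ -778. -1011.   247.]
pad_top [139. 206.] 0.97 [-472. -705.  553.]
pad_top [377. 304.] 0.86 [ -946. -1180.    78.]
pad_top [232. 201.] 0.72 [-1231. -1465.  -207.]
tester [370. 203.] 0.62 [-2494. -2727. -1469.]
switch [361. 292.] 0.94 [-2442. -2675. -1417.]
switch [145. 207.] 0.87 [-522. -755.  503.]
switch [230. 200.] 0.86 [-1216. -1450.  -192.]
switch [192. 296.] 0.64 [ -967. -1201.    57.]
```

The rotation is evidently given as roll/pitch/yaw, not a matrix. I'll fix that.

```bash
sed -i 's/np.array(c\["rotation"\])/RR(c)/g; s/^from plant import \*/from plant import *\nfrom scipy.spatial.transform import Rotation as Ro\ndef RR(c): return Ro.from_euler("xyz",c["rotation"]).as_matrix()/' h.py
python3 - <<'E'
from h import *
out=[]
for n in ["scene","top"]:
    c=capture(n); out.append(cv2.cvtColor(c["frame"],cv2.COLOR_RGB2BGR))
    print(n,c["rotation"])
    P=cloud(c); print(np.nanmedian(P[...,2]))
    for q in ["cap_a_top","pad_top","tester","switch","lever","spray_can","mug","carton","deep_socket","socket_ring","screwdriver","wrench"]:
        for r in mark_of(q,n)[:6]:
            print(q,np.round(r["xy"]),round(r["confidence"],2),np.round(w(c,*r["xy"])))
    cv2.imwrite(f"pics/{n}1.png",cv2.resize(out[-1],(800,600),interpolation=cv2.INTER_CUBIC))
E
```

```text
scene [-2.41519384  0.01761651  0.47101747]
-0.44778991548616887
cap_a_top [236. 267.] 0.57 [ 541. -240.  132.]
cap_a_top [136. 324.] 0.23 [ 378. -452.   61.]
pad_top [338. 110.] 0.91 [532. 431. 131.]
pad_top [239. 112.] 0.85 [251. 284. 133.]
pad_top [304. 161.] 0.79 [536. 163. 138.]
pad_top [141. 218.] 0.78 [ 241. -221.  137.]
pad_top [211. 296.] 0.48 [ 531. -340.  137.]
tester [239. 306.] 0.75 [ 583. -308.   82.]
switch [317. 197.] 0.93 [584. 163.   8.]
switch [343. 143.] 0.88 [562. 421.  11.]
switch [250. 147.] 0.76 [295. 267.  13.]
switch [163. 252.] 0.65 [ 283. -220.   13.]
lever [337. 180.] 0.89 [638. 174.  97.]
lever [364. 126.] 0.83 [625. 429.  98.]
lever [178. 236.] 0.8 [ 338. -202.   95.]
lever [268. 125.] 0.69 [345. 301.  99.]
spray_can [334. 264.] 0.72 [734. -74.  52.]
carton [301. 116.] 0.78 [392. 452.  43.]
deep_socket [359. 209.] 0.58 [715. 172.  10.]
deep_socket [204. 282.] 0.18 [ 438. -252.    7.]
socket_ring [283. 313.] 0.48 [ 670. -246.   15.]
screwdriver [266. 192.] 0.66 [441. 104.  21.]
wrench [203. 283.] 0.9 [ 436. -253.    7.]
top [-2.92931937 -0.00364338 -1.60
[... 457 characters left out ...]
er [134. 182.] 0.82 [613. 442.  94.]
lever [221. 173.] 0.77 [632. 185.  96.]
lever [176. 276.] 0.65 [336. 312.  98.]
lever [356. 269.] 0.49 [ 339. -193.   92.]
lever [122. 266.] 0.47 [372. 480.  49.]
spray_can [355. 192.] 0.66 [ 556. -199.  121.]
spray_can [297. 156.] 0.63 [689. -42.  65.]
mug [428. 266.] 0.95 [ 344. -399.   83.]
carton [126. 266.] 0.56 [374. 471.  48.]
deep_socket [227. 159.] 0.58 [703. 177.  15.]
deep_socket [230. 200.] 0.18 [539. 156. 135.]
socket_ring [371. 198.] 0.54 [ 534. -240.  134.]
socket_ring [389. 198.] 0.44 [ 536. -295.  122.]
socket_ring [355. 167.] 0.4 [ 661. -222.   28.]
screwdriver [246. 243.] 0.78 [433. 120.  21.]
wrench [364. 244.] 0.61 [ 421. -240.    1.]
```

View pics/scene1.png

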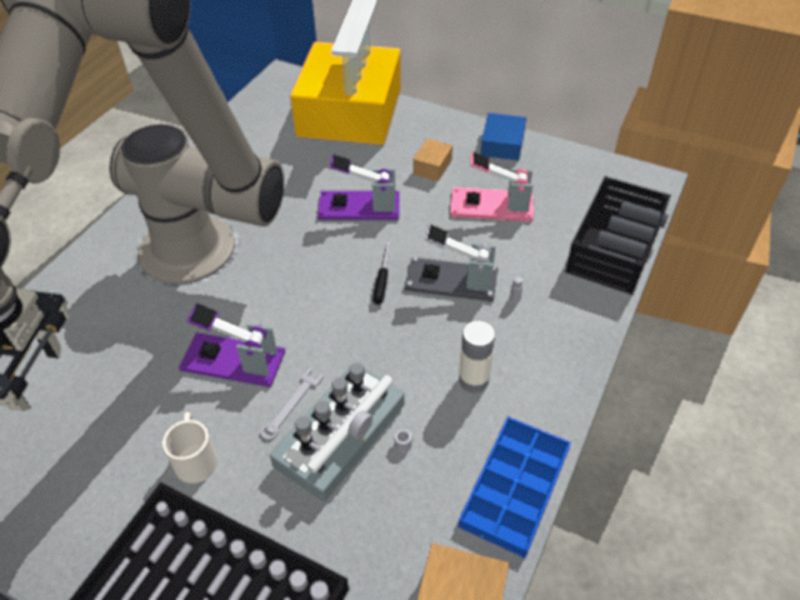

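View pics/top1.png

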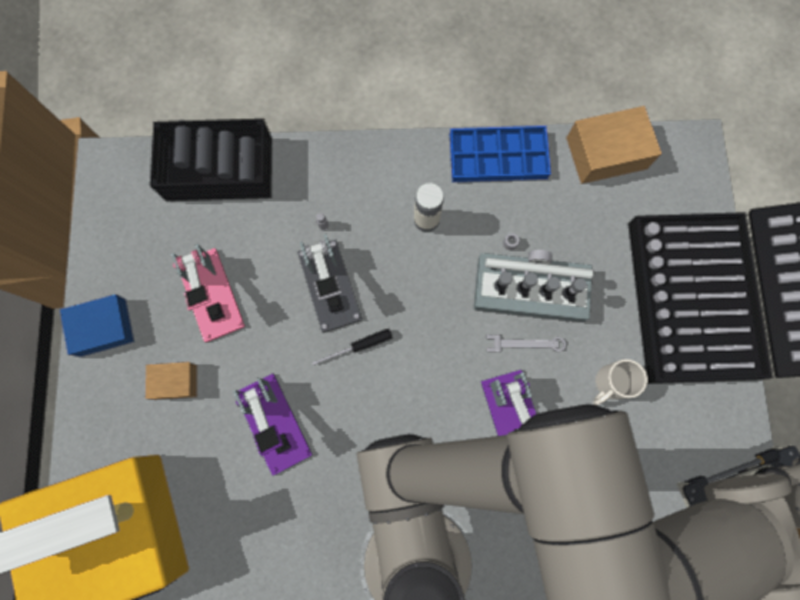

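The scene picture (800x600) shows four switch shapes: purple (360,190), pink (490,190), dark steel (450,265) and purple (235,345). Only the dark grey one fits, with its pad at about (437,235), or (530,160) mm in the world. The tester is at (340,430), with its injectors at (305,430), (322,412), (340,390) and (357,375). I'll confirm with a crop and measure the caps and pad.

```bash
python3 - <<'E'
from h import *
C={n:capture(n) for n in ["scene","top"]}
c=C["scene"]; f=cv2.cvtColor(c["frame"],cv2.COLOR_RGB2BGR)
a=cv2.resize(f[245:350,185:290],(600,600),interpolation=cv2.INTER_CUBIC)[:, :400+200]
b=cv2.resize(f[145:215,275:375],(400,280),interpolation=cv2.INTER_CUBIC)
t=C["top"]; g=cv2.cvtColor(t["frame"],cv2.COLOR_RGB2BGR)
d=cv2.resize(g[165:235,325:425],(400,280),interpolation=cv2.INTER_CUBIC)
cv2.imwrite("pics/crop.png",np.hstack([cv2.resize(a,(400,400)),np.vstack([b,d])[:400]*1 if False else cv2.resize(np.vstack([b,d]),(400,400))]))
for n,c in C.items():
    P=cloud(c)
    # tester block top plane z~50
    m=(abs(P[...,2]-50)<4)&(P[...,0]>450)&(P[...,0]<650)&(P[...,1]<-90)&(P[...,1]>-420)
    q=P[m][:,:2].astype(np.float32); print(n,"block",len(q),cv2.minAreaRect(q))
    m=(P[...,2]>108)&(P[...,2]<150)&(P[...,0]>480)&(P[...,0]<620)&(P[...,1]<-120)&(P[...,1]>-400)
    k,L,S,ce=cv2.connectedComponentsWithStats(m.astype(np.uint8),connectivity=4)
    for i in range(1,k):
        q=P[L==i]
        if len(q)>8:
            zt=np.percentile(q[:,2],90); qq=q[q[:,2]>zt-4]; print(len(q),np.round(ce[i]),"ztop",round(zt,1),np.round(np.median(qq,0),1),np.round((qq.min(0)+qq.max(0))/2,1))
    m=(P[...,2]>104)&(P[...,2]<165)&(P[...,0]>480)&(P[...,0]<600)&(P[...,1]<230)&(P[...,1]>90)&(c["frame"].max(-1)<80)
    q=P[m]; print("pad",len(q),np.round(q.mean(0),1),q.min(0).round(),q.max(0).round())
    m=(abs(P[...,2]-14)<4)&(P[...,0]>480)&(P[...,0]<720)&(P[...,1]<240)&(P[...,1]>80)
    q=P[m][:,:2].astype(np.float32); print("base",len(q),cv2.minAreaRect(q))
E
```

```text
scene block 1676 ((552.9727783203125, -270.0424499511719), (241.65652465820312, 121.05284118652344), 81.70748901367188)
101 [250. 259.] ztop 123.8 [ 553.4 -196.5  121.8] [ 554.3 -195.8  123.4]
128 [237. 271.] ztop 135.5 [ 545.8 -245.1  133.8] [ 546.1 -245.3  135.3]
105 [225. 286.] ztop 124.4 [ 540.1 -292.1  122.7] [ 540.  -292.7  124.5]
52 [252. 292.] ztop 112.8 [ 603.9 -274.8  110.5] [ 602.5 -276.8  111.4]
137 [212. 298.] ztop 137.8 [ 533.3 -340.2  136.3] [ 532.6 -339.9  137. ]
pad 103 [545.2 157.3 135.3] [526. 137. 125.] [565. 179. 147.]
base 844 ((597.7716064453125, 173.0616455078125), (231.50205993652344, 94.3636245727539), 15.784210205078125)
top block 1489 ((548.7957763671875, -268.40447998046875), (240.12791442871094, 120.33365631103516), 81.64708709716797)
63 [379. 178.] ztop 113.4 [ 598.7 -273.6  111.6] [ 598.7 -273.1  113.2]
76 [354. 195.] ztop 125.3 [ 549.9 -195.4  123.7] [ 550.1 -195.8  124.8]
85 [371. 196.] ztop 137.4 [ 542.9 -242.2  136.2] [ 542.4 -242.9  137.9]
77 [387. 198.] ztop 125.8 [ 535.  -290.8  123.5] [ 535.  -289.2  125.5]
91 [405. 199.] ztop 139.8 [ 527.4 -337.2  138.7] [ 527.2 -337.3  138.9]
pad 152 [541.4 158.5 136.3] [521. 136. 126.] [562. 182. 147.]
base 912 ((591.2871704101562, 174.08067321777344), (227.95602416992188, 91.87213897705078), 15.62154483795166)
```

View pics/crop.png

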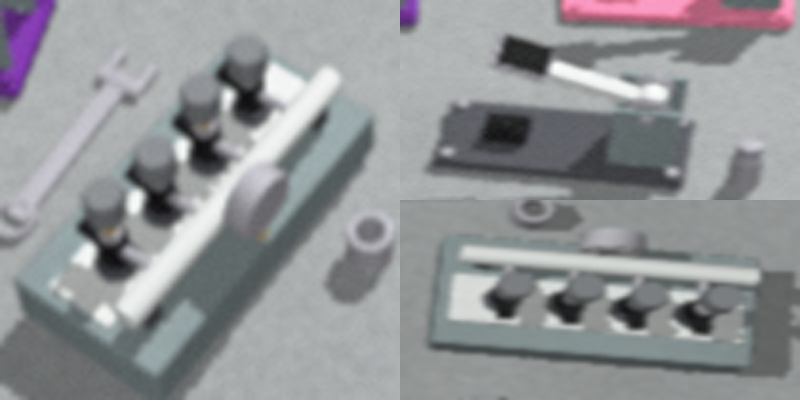

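The crop confirms it. Brass shows under injectors 2 and 4 (crop px (203,125) and (108,230)), and their heights are 135–138 mm against about 124 mm for the seated ones. The proud caps are therefore at about (530.5,-339) and (544.5,-244), which agrees with the tester geometry (yaw -8.2°). The dark steel switch is the right one. I'll shut the fingers and travel at height.

>>> servo_tool(slide=[[0.3,-0.03,0],[0.6,-0.06,0.05],[0.9,-0.09,0.1],[1.0,-0.1,0.1],[1.0,-0.1,0.1]], rot=[[0,0,0],[0,0,0],[0,0,0],[0,0,0],[0,0,0]], claw=[0,0,0,0,0])

```text
time: 2.52
tool_pos: [342.4, -422.0, 206.7]
tcp_rot: [3.141, 0.0, 0.305]
contact_force: [-0.3, 0.6, -0.1]
grip_width: 46.3
```

>>> servo_tool(slide=[[0.3,-0.03,0],[0.6,-0.06,0.05],[0.9,-0.09,0.1],[1.0,-0.113,0.1],[1.0,-0.113,0.1]], rot=[[0,0,0],[0,0,0],[0,0,0],[0,0,0],[0,0,0]], claw=[0,0,0,0,0])

```text
time: 3.15
tool_pos: [525.3, -341.7, 186.8]
tcp_rot: [3.141, 0.001, 0.304]
contact_force: [-0.3, -0.9, -0.3]
grip_width: 1.0
```

>>> servo_tool(slide=[[0.027,-0.002,0.1],[0.027,-0.002,0.18],[0.027,-0.002,0.22],[0.027,-0.002,0.25],[0.027,-0.002,0.27]], rot=[[0,0,0],[0,0,0],[0,0,0],[0,0,0],[0,0,0]], claw=[0,0,0,0,0])

```text
time: 3.78
tool_pos: [530.0, -340.0, 133.7]
tcp_rot: [3.14, 0.001, 0.302]
contact_force: [-4.5, -0.5, 7.4]
grip_width: 0.5
```

>>> servo_tool(slide=[[0,0,0.015],[0,0,0.03],[0,0,0.04],[0,0,0.05],[0,0,0.05]], rot=[[0,0,0],[0,0,0],[0,0,0],[0,0,0],[0,0,0]], claw=[0,0,0,0,0])

```text
time: 4.4
tool_pos: [530.2, -339.9, 123.9]
tcp_rot: [3.14, 0.001, 0.303]
contact_force: [-3.4, -0.1, 5.0]
grip_width: 0.4
```

>>> servo_tool(slide=[[0,0,0.007],[0,0,0.013],[0,0,0.016],[0,0,0.016]], rot=[[0,0,0],[0,0,0],[0,0,0],[0,0,0]], claw=[0,0,0,0])

```text
time: 4.9
tool_pos: [530.3, -340.0, 122.2]
tcp_rot: [3.139, 0.0, 0.303]
contact_force: [-6.5, 1.9, 14.1]
grip_width: 0.7
```

The first cap stopped at z = 122 with 14 N, so it is seated. Next is the second one.

>>> servo_tool(slide=[[0,0,-0.2],[0.05,-0.1,-0.25],[0.15,-0.3,-0.25],[0.209,-0.433,-0.25],[0.209,-0.433,-0.25]], rot=[[0,0,0],[0,0,0],[0,0,0],[0,0,0],[0,0,0]], claw=[0,0,0,0,0])

```text
time: 5.52
tool_pos: [545.0, -240.9, 169.2]
tcp_rot: [-3.141, 0.0, 0.306]
contact_force: [0.1, -0.2, -0.4]
grip_width: 0.6
```

>>> servo_tool(slide=[[0,0,0.05],[0,0,0.1],[0,0,0.14],[0,0,0.165],[0,0,0.18]], rot=[[0,0,0],[0,0,0],[0,0,0],[0,0,0],[0,0,0]], claw=[0,0,0,0,0])

```text
time: 6.15
tool_pos: [544.5, -244.4, 133.7]
tcp_rot: [3.141, 0.0, 0.302]
contact_force: [-3.4, 1.4, 7.0]
grip_width: 0.2
```

>>> servo_tool(slide=[[0,0,0.015],[0,0,0.03],[0,0,0.045],[0,0,0.055],[0,0,0.055]], rot=[[0,0,0],[0,0,0],[0,0,0],[0,0,0],[0,0,0]], claw=[0,0,0,0,0])

```text
time: 6.78
tool_pos: [544.5, -244.5, 123.2]
tcp_rot: [3.141, 0.0, 0.303]
contact_force: [-3.0, 0.1, 4.4]
grip_width: 0.5
```

Commanded z is now about 122.5.

>>> servo_tool(slide=[[0,0,0.007],[0,0,0.013],[0,0,0.016],[0,0,0.016]], rot=[[0,0,0],[0,0,0],[0,0,0],[0,0,0]], claw=[0,0,0,0])

```text
time: 7.28
tool_pos: [544.6, -244.5, 122.1]
tcp_rot: [3.14, -0.001, 0.303]
contact_force: [-7.8, 3.0, 18.0]
grip_width: 0.3
```

>>> servo_tool(slide=[[0,0,-0.2],[0,0,-0.5],[0,0,-0.5]], rot=[[0,0,0],[0,0,0],[0,0,0]], claw=[0,0,0])

```text
time: 7.65
tool_pos: [547.2, -245.5, 224.8]
tcp_rot: [3.133, -0.007, 0.303]
contact_force: [-0.5, -0.1, -0.8]
grip_width: 0.3
```

>>> servo_tool(slide=[[0.08,-0.28,0],[0.16,-0.56,0],[0.24,-0.84,0],[0.275,-0.96,0],[0.275,-0.96,0]], rot=[[0,0,0],[0,0,0],[0,0,0],[0,0,0],[0,0,0]], claw=[0,0,0,0,0])

```text
time: 8.28
tool_pos: [539.7, -42.7, 218.7]
tcp_rot: [-3.141, 0.001, 0.306]
contact_force: [-0.0, -0.3, -0.7]
grip_width: 0.4
```

>>> servo_tool(slide=[[0.08,-0.28,0],[0.16,-0.56,0],[0.24,-0.84,0],[0.275,-0.96,0],[0.275,-0.96,0]], rot=[[0,0,0],[0,0,0],[0,0,0],[0,0,0],[0,0,0]], claw=[0,0,0,0,0])

```text
time: 8.9
tool_pos: [535.4, 155.6, 218.6]
tcp_rot: [3.141, 0.001, 0.305]
contact_force: [0.1, -0.1, 0.1]
grip_width: 0.5
```

```bash
python3 - <<'E'
from h import *
print(get_obs()["tool_pos"])
for n in ["scene","top","wrist"]:
    c=capture(n); P=cloud(c)
    if n!="wrist":
        for x,y in [(551,-196),(544.5,-244),(537.5,-291.5),(530.5,-339)]:
            m=(np.hypot(P[...,0]-x,P[...,1]-y)<9)&(P[...,2]>108); print(n,(x,y),m.sum(),np.nanpercentile(P[m][:,2],90).round(1))
    else:
        cv2.imwrite("pics/wrist.png",cv2.cvtColor(c["frame"],cv2.COLOR_RGB2BGR))
        for r in mark_of("pad_top",n)[:3]: print("wrist pad",r["xy"],r["confidence"],w(c,*r["xy"]))
    m=(P[...,2]>104)&(P[...,2]<160)&(P[...,0]>480)&(P[...,0]<600)&(P[...,1]<230)&(P[...,1]>90)&(c["frame"].max(-1)<80)
    q=P[m]; print(n,"pad",len(q), q.mean(0).round(1) if len(q) else "", q.min(0).round() if len(q) else "",q.max(0).round() if len(q) else "")
    if len(q)>30: print(cv2.minAreaRect(q[:,:2].astype(np.float32)))
E
```

```text
[535.43948571 155.64640235 218.57561351]
scene (551, -196) 29 123.7
scene (544.5, -244) 36 123.3
scene (537.5, -291.5) 39 124.9
scene (530.5, -339) 41 123.8
scene pad 103 [544.9 157.9 134.6] [527. 134. 123.] [564. 181. 144.]
((544.7047729492188, 156.58453369140625), (31.701175689697266, 44.231468200683594), 13.903485298156738)
top (551, -196) 32 126.3
top (544.5, -244) 31 125.0
top (537.5, -291.5) 33 125.4
top (530.5, -339) 30 125.8
top pad 25 [534.5 154.9 139.1] [530. 144. 133.] [541. 169. 146.]
wrist pad [275.8, 199.2] 0.69 [544.25342121 158.88063073 135.95304458]
wrist pad 2851 [544.8 160.4 135.5] [522. 137. 126.] [567. 183. 144.]
((544.904296875, 160.26878356933594), (36.87156677246094, 39.18803405761719), 16.21906852722168)
```

View pics/wrist.png

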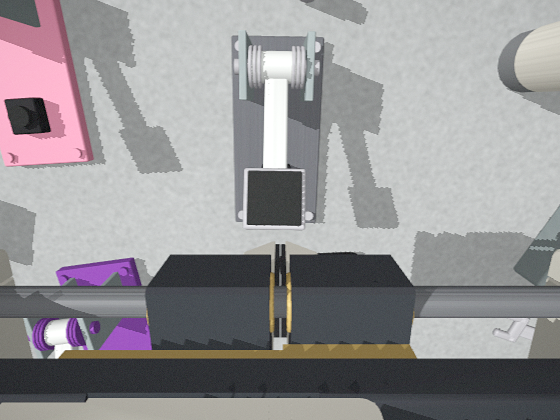

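All four caps are now level within about 1 mm in both cameras. The wrist picture shows the dark steel switch's pad at (275,199), aligned with the fingers. Raised, its centre is at (544.5,159), so level should be about (533,155.5), right under the tool. I'll lower onto it.

>>> servo_tool(slide=[[0,0,0.12],[0,0,0.25],[0,0,0.34],[0,0,0.38],[0,0,0.4]], rot=[[0,0,0],[0,0,0],[0,0,0],[0,0,0],[0,0,0]], claw=[0,0,0,0,0])

```text
time: 9.72
tool_pos: [535.1, 154.2, 139.6]
tcp_rot: [3.141, 0.001, 0.302]
contact_force: [-3.8, -1.6, 6.2]
grip_width: 0.7
```

>>> servo_tool(slide=[[0,0,0.03],[0,0,0.06],[0,0,0.09],[0,0,0.12],[0,0,0.14]], rot=[[0,0,0],[0,0,0],[0,0,0],[0,0,0],[0,0,0]], claw=[0,0,0,0,0])

```text
time: 10.35
tool_pos: [535.2, 155.0, 111.7]
tcp_rot: [3.141, 0.0, 0.303]
contact_force: [-3.6, -1.4, 6.2]
grip_width: 0.2
```

Commanded z is now about 110.6, so 16 mm more to go.

>>> servo_tool(slide=[[0,0,0.02],[0,0,0.04],[0,0,0.06],[0,0,0.075],[0,0,0.082]], rot=[[0,0,0],[0,0,0],[0,0,0],[0,0,0],[0,0,0]], claw=[0,0,0,0,0])

```text
time: 10.98
tool_pos: [534.4, 154.8, 95.2]
tcp_rot: [3.141, 0.002, 0.303]
contact_force: [-6.0, -1.5, 8.1]
grip_width: 0.6
```

>>> servo_tool(slide=[[0,0,0],[0,0,0],[0,0,0],[0,0,0],[0,0,0]], rot=[[0,0,0],[0,0,0],[0,0,0],[0,0,0],[0,0,0]], claw=[0,0,0,0,0])

```text
time: 11.6
tool_pos: [534.4, 154.8, 95.4]
tcp_rot: [3.141, 0.002, 0.303]
contact_force: [-5.1, -1.9, 8.2]
grip_width: 0.7
```

```bash
python3 - <<'E'
from h import *
o=get_obs(); print(o["time"],o["tool_pos"],o["contact_force"])
for n in ["scene","wrist"]:
    c=capture(n); P=cloud(c)
    m=(P[...,2]>70)&(P[...,2]<115)&(P[...,0]>500)&(P[...,0]<560)&(P[...,1]<190)&(P[...,1]>125)&(c["frame"].max(-1)<70)
    q=P[m]; print(n,len(q))
    if len(q)>20:
        A=np.c_[q[:,:2]-[533,155],np.ones(len(q))]; k=np.linalg.lstsq(A,q[:,2],rcond=None)[0]
        print("slope along lever",k[:2]@[.956,.29],"z",k[2],q[:,2].min(),q[:,2].max())
    f=cv2.cvtColor(c["frame"],cv2.COLOR_RGB2BGR)
    cv2.imwrite(f"pics/end_{n}.png",cv2.resize(f[130:220,270:390],(800,600),interpolation=cv2.INTER_CUBIC) if n=="scene" else f)
E
```

```text
11.6 [534.40922758 154.81262543  95.42372752] [-5.09429561 -1.85357896  8.2285557 ]
scene 0
wrist 1776
slope along lever -0.28466684179975293 z 100.66420874071181 92.3707839438635 114.89262689592385
```

View pics/end_scene.png

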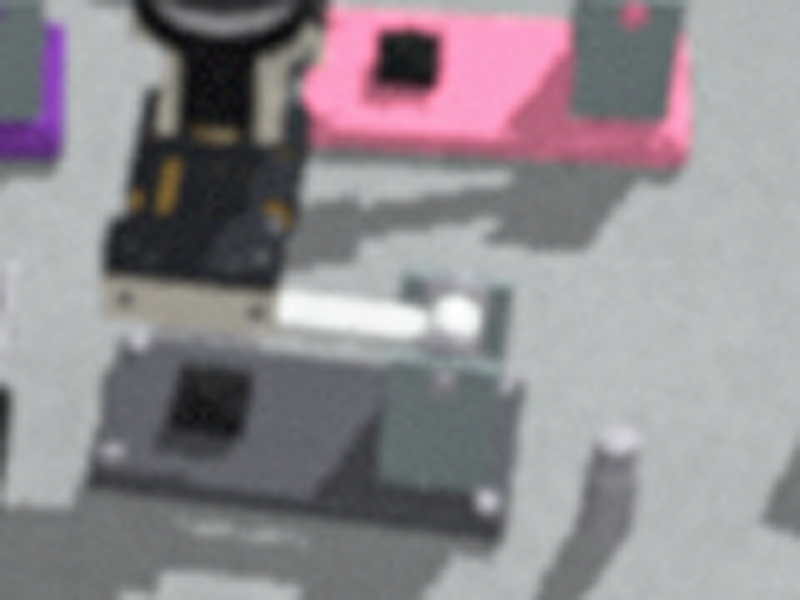

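View pics/end_wrist.png

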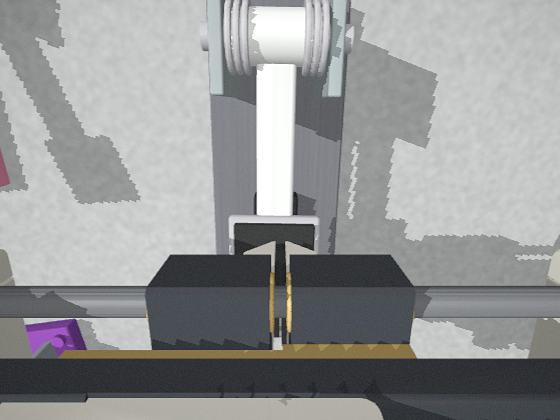

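The scene crop shows the fingers on the pad with the lever parallel to the base plate, arm at (350,310). The fitted slope is polluted by finger pixels, so I'll fit only the exposed pad strip (wrist rows 226–244) and the lever arm.

```bash
python3 - <<'E'
from h import *
c=capture("wrist"); P=cloud(c)
for nm,s in [("pad",np.s_[227:240,240:310]),("arm",np.s_[90:205,268:286])]:
    q=P[s].reshape(-1,3); q=q[~np.isnan(q[:,2])]
    u=q[:,:2]@[.956,.29]; z=q[:,2]; ok=abs(z-np.median(z))<12; print(nm,ok.sum(),np.median(z[ok]).round(1),np.polyfit(u[ok],z[ok],1)[0].round(3))
o=get_obs(); print(o["time"],o["tool_pos"],o["contact_force"])
E
```

```text
pad 905 95.4 0.016
arm 2067 89.2 -0.003
11.75 [534.41940558 154.83517577  95.46351511] [-6.03622679 -3.99535542  7.47948843]
```

The pad top is at 95.4 mm, the lever slope is about 0, and the push is 7–8 N and steady. I'm handing in.

```bash
python3 -c "
from plant import *
print(close_job())"
```

```text
the job is handed in; nothing more can be done
None
```

I pressed the two proud caps home and then pushed the dark steel switch's lever level. I handed in at about 11.8 s with the shut fingers still holding the pad. No verdict was reported.

- **Caps:** the proud ones were at about (530, -339) and (544, -244). Each press stopped at z ≈ 122 mm with 14–18 N. Afterwards all four tops agreed within about 1.6 mm in both fixed cameras.
- **Lever:** the pad top is at 95.4 mm. The slope is -0.003 on the lever arm and 0.016 rad on the exposed pad. The upward force on the tool was steady at 7–8 N.
- **A check that disagreed:** my first slope fit gave -0.28, but it had included finger pixels. I redid it on the bare pad strip and the arm, which gave the figures above.
- **Not checked:** I did not measure the bystanders again at the end. The arm made no contact apart from the caps and the pad.

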